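# Clip the crank back onto the rolling mill

### The job

Refit the crank of the bench rolling mill: push the crank along its shaft until it is fully home, then take the spring clip from the wooden block and press it down over the groove at the shaft's end until it snaps fully home, bottomed in the groove, and let go. The shaft may be clamped a centimetre or so further in or out, so feel for the shoulder and the groove; push gently, force neither crank nor clip, and leave everything else on the bench undisturbed.

Things in the scene. Friction and masses are not known exactly. Their poses are not given: they have to be found in the camera images.
- mill: Hand-cranked jeweller's rolling mill, fixed: dark wooden riser, grey frame, two steel rolls, 344 mm high. Origin on the bench below the outer face of the side frame from which the shaft sticks out; y axis along the shaft, outwards, z up. Frame, riser and rolls lie at y = -212 to 12 mm, x = -85 to 85 mm; only the shaft and crank lie beyond.
- bush (a point): Middle of the outer face of the round bush from which the shaft emerges, on the shaft's axis, 170 mm above the bench, fixed to the mill, axes as the mill's (y outwards along the shaft). The steel shaft is 22 mm thick. A set screw clamps it fast in the bush, but it may stand anywhere within plus or minus 12 mm endways, which is not measured.
- groove_mid (a point): Point fixed to the mill, axes as the mill's, on the shaft's axis 63 mm out from the bush: the groove's middle when the shaft is clamped in its middle position; the real one lies up to 12 mm in or out along y. The groove is 6.5 mm wide and 16 mm in diameter; beyond it the shaft is plain, 22 mm thick, for 15 mm, then a 3 mm bevel ends it.
- crank (a joint): How far the crank stands out from its shoulder on the shaft, m: 0 = fully home, starts at 0.010 to 0.018. It slides at about 4 N, then stops hard, and stays where left. Standing out, its nose covers the groove; home, the nose ends 2 mm short of it. Its arm, 26 mm wide, hangs straight down; the wooden handle 125 mm below the shaft points outwards to about 122 mm from the bush.
- hub_mid (a point): Point fixed to the mill, on the shaft's axis 40 mm out from the bush: where the outer face of the crank's disc is with the crank home and the shaft in its middle position (really up to 12 mm in or out). The disc is dark steel, 52 mm in diameter, 24 mm thick; beyond its face a nose 27 mm in diameter and 18 mm long. The face above the nose can be pushed from above.
- clip: Spring clip: upright loose flat steel horseshoe, 4.5 mm thick, with a dark steel grip on top, open side down, in the slotted wooden block; 70 g. Origin: centre of the horseshoe, on the shaft's axis when home; z up to the grip, x across the opening, y along the shaft (either way round fits). Inside 17 mm wide, outside 27 mm; the bow's top is 13.5 mm above the origin. Two sprung jaws.
- clip_mouth (a point): Middle between the jaws' flared lips, 13 mm below the clip's origin (mouth 12 mm, lips 29 mm overall). On the plain shaft the lips rest with the clip's origin about 18 mm above the axis, on the groove about 13 mm. In the groove it goes on at about 10 to 15 N, easier past half-way, and stops hard with origin on the axis. On plain shaft it takes over 20 N and never goes home.
- clip_grip (a point): Centre of the clip's dark grip, an upright block 16 mm wide (clip's x), 9 mm thick (y) and 38 mm tall, 34 mm above the clip's origin. Finger tips reaching up to 17 mm below this centre clear the horseshoe and, with the clip home, the crank's nose.
- block: Fixed wooden block 75 x 100 x 34 mm, origin under its centre. The clip stands in a slot 16 mm deep, 37 mm along the block's x and 6 mm along y, at y = -18 mm; three thin steel punches stand in it at y = +34 mm, up to 50 mm above its top.

How it is judged (in metres and radians):
On the way, in this order (a step that is already met when the one before it is completed fails the run):
1. the crank has been pushed fully home against its shoulder (within 1.5 mm) (value of joint crank below 0.0015 m), for 0.2 s.
2. the clip has snapped home in the groove, its horseshoe centred on the shaft within 1.5 mm (value of joint crank below 0.0015 m and x of clip in the frame of bush between -0.0015 and 0.0015 m and z of clip in the frame of bush between -0.0015 and 0.0015 m and y of clip in the frame of bush between 0.049 and 0.077 m and angle between the y axis of clip and the y axis of bush, either way round below 0.2 rad), for 0.2 s.
At the end, for the whole second after the job is handed in: The crank is home (within 1.5 mm of its shoulder) and the clip sits released and at rest in the shaft's groove, its centre on the shaft's axis within 1.5 mm sideways and in height, square to the shaft within 0.2 rad (all of step 2 and linear speed of clip below 0.02 m/s and contact force between the fingers and clip below 0.1 N); the robot touches nothing.
It fails at once if the mill or its crank is pushed by the fingers with more than 27 N (contact force between the fingers and mill above 27 N).
It fails at once if the clip is forced on the mill: push and pinch of its jaws together above 40 N (about 30 N when pressed on in the groove, 65 N on the plain shaft) (contact force between clip and mill above 40 N).
It fails at once if a loose thing lying about on the bench is moved by more than 30 mm (distance of any of pliers, file, dish, band, mandrel, flux, hammer from where it was at the start of the episode above 0.03 m).
It also fails if it takes over 72 s, if anything falls off the work surface, if the arm or the gripper's body presses on something with over 40 N, if the wrist force passes 120 N, or if a joint passes its speed limit or range.

### The arm

A 6-joint arm with a two-finger parallel gripper is mounted at the origin on the work surface. World frame = base frame: x ahead of the robot, y to its left, z up, the work surface at z = 0. Lengths are in mm, angles in rad, forces in N, time in s.
With the tool pointing down it reaches from about 275 to 725 mm from the base axis. Payload 5.6 kg.
Tool frame: the origin (TCP) lies between the finger pads; the fingertips stand manip.tip_extent ahead of it and the grasp point (between the pads) lies 11 mm behind it (manip.tip_extent is the distance from the TCP to the fingertips, in mm); z points along the fingers, y is the line along which they close (so a half turn about z gives the same grasp; the last joint's range is limited). The gripper opens to 85 mm and grips with 20 to 120 N. Pads are 22 mm wide; open, the fingers measure 114 mm over their backs; the gripper's body (76 mm by 85 mm) begins 54 mm behind the grasp point. The pads swing forward as they close: fully open they stand 13 mm farther back than shut.
Start: joints at [-0.893, 0.255, 0.108, 0, -1.424, -0.285], TCP at [210.546, -508.098, 239.283] pointing down, gripper open.
Joint ranges: [-2.95, 2.95], [-1.21, 1.97], [-1.09, 1.5], [-2.87, 1.71], [-2.94, -0.07], [-3.05, 3.05]. Speed limits (rad/s): [2.57, 2.57, 3.14, 3.14, 3.14, 3.14].

### API

Orientations are given as [roll, pitch, yaw] about the fixed x, y, z axes, in that order (R = Rz(yaw) Ry(pitch) Rx(roll)).
In Python, from rig import sensors, read_camera, get_calibration, close_job, manip gives the robot as it stands.
- The arm moves only by the tool play_rows, never from a script. Its argument "steps" is a list of rows, each an object of numbers: "x", "y", "z": the shift along the tool's x, y, z in cm; "twist": the turn about the tool's z in rad. In form: [{"x": .., "y": .., "z": .., "twist": ..}, ...]. A call has 1 to 8 rows; each row is the pose to reach, as a shift and turn from the pose commanded when the call began, along the tool's axes at that moment; what a row does not reach only later rows make up. A row lasts 1/8 s, in which the tool goes at most 62.5 mm and 10.7 degrees, less where a joint would pass 70% of its speed; a pose out of reach is approached as far as the arm can. A call with a gripper value outside its range is refused whole. "jaw" is the closure, from -1 (fully open) to 1 (shut), set as the call begins (left out, the last holds). The fingers move at their own pace and stop on an object; "squeeze" is the grip in N (left out, the last holds). Time passes only in rows, so rows that repeat a pose let the fingers close. It gives the time, the measured TCP pose, the force, the opening and the grip force at its end, in the units of the state.
- sensors.state(): the state, without advancing time (a new reading comes with each control period).
- read_camera(name): name is "side" or "top"; returns the picture (384x512x3 uint8, red, green, blue); there is no depth.
- get_calibration(name): a dict with "mtx" (3x3 intrinsics, pixels), "dist_coeffs" ([k1, k2, p1, p2, k3] as OpenCV has them; the pictures are not rectified), "T" (4x4, takes a point from camera to world coordinates). Camera axes: x right, y up, looking along -z (the intrinsics and any distortion apply to the point x, -y, -z); pixel columns grow to the right and rows downward; lengths in mm; the calibration is good to about 2 mm. A picture is of the moment at which its call begins. get_calibration takes no time and is no camera call.
- close_job(): hands the job in; it is judged then, once.
The state is a dict: "clock": time; "qpos": joint angles; "qvel": joint speeds; "joint_torque": joint torques, N m; "tcp_pos": TCP position; "eef_rot": TCP orientation; "ft_force": force on the tool from outside, world axes, zero at the start; "wrist_torque": the same for the moment, N m; "opening": opening from 0.0 (shut) to 1.0 (fully open); "finger_force": force on a finger pad.
Only numpy, scipy, OpenCV 4.12 (cv2) and the standard library are available. Lean on these libraries where they do the work, as an engineer would, in place of code of your own. Each camera call takes 0.05 s, during which the arm holds its last target. There are 200 camera calls.

## Working session

There is one attempt and no reset: what is moved stays moved. The work goes in short steps, Python scripts to look and compute and a tool call to move; the robot and the scene stay as the last step left them, time stands still between calls to the robot, and variables do not carry over. Pictures are saved under pics/ and viewed, at most 10 in all, crops included, and the job is handed in when it is done.

Besides the shell and the picture viewer there is one more tool, called after "Emit:" in YAML: its name, and indented under it one key for each argument. play_rows: Moves the arm, as the interface text tells. Its arguments: {"type":"object","properties":{"steps":{"type":"array"},"jaw":{"type":"number"},"squeeze":{"type":"number"}},"required":["steps"]}

```bash
mkdir -p pics
python3 - <<'E'
from rig import *
import cv2, numpy as np
print(sensors.state()); print(manip.tip_extent)
for n in("side","top"):
    c=get_calibration(n); print(n,c["mtx"],c["dist_coeffs"],c["T"])
    cv2.imwrite(f"pics/{n}0.png",cv2.resize(read_camera(n)[:,:,::-1],(800,600),interpolation=cv2.INTER_CUBIC))
E
```

```text
{'clock': 0.0, 'qpos': array([-8.93373235e-01,  2.55732891e-01,  1.06983903e-01, -4.77267592e-04,
       -1.42392597e+00, -2.84585260e-01]), 'qvel': array([ 0.00046218, -0.00042458, -0.00108415,  0.00056207,  0.00176814,
        0.00055723]), 'joint_torque': array([ 4.82757841e-04, -3.86631882e+01,  2.37937886e+01,  5.36489457e+00,
       -6.09230337e-03, -2.98324335e-05]), 'tcp_pos': array([ 210.3979578 , -507.62505062,  238.39468839]), 'eef_rot': array([ 3.13965705e+00, -7.44357277e-05, -2.74882504e+00]), 'ft_force': array([-0.71393854, -0.02495956, -0.4311289 ]), 'wrist_torque': array([-0.03313673, -0.02283068, -0.02542965]), 'finger_force': 0.0, 'opening': 1.0021828295303497}
8.0
side [[348.80410435   0.         254.19975205]
 [  0.         348.80410435 192.75807563]
 [  0.           0.           1.        ]] [-0.02663147  0.          0.          0.          0.        ] [[-9.76310638e-01  1.40294755e-01 -1.64726801e-01  4.18901254e+02]
 [-2.15189556e-01 -5.50031355e-01  8.06944213e-01  5.58453903e+02]
 [ 2.26051351e-02  8.23275707e-01  5.67191429e-01  4.94259599e+02]
 [ 0.00000000e+00  0.00000000e+00  0.00000000e+00  1.00000000e+00]]
top [[371.68423753   0.         258.52478349]
 [  0.         371.68423753 192.07003459]
 [  0.           0.           1.        ]] [-0.12057859  0.          0.          0.          0.        ] [[ 2.65523577e-02  9.94893974e-01 -9.73701891e-02  4.51121514e+02]
 [-9.99626813e-01  2.70510331e-02  3.80466636e-03  5.24277471e+01]
 [ 6.41920384e-03  9.72328290e-02  9.95240961e-01  9.11290028e+02]
 [ 0.00000000e+00  0.00000000e+00  0.00000000e+00  1.00000000e+00]]
```

View pics/side0.png

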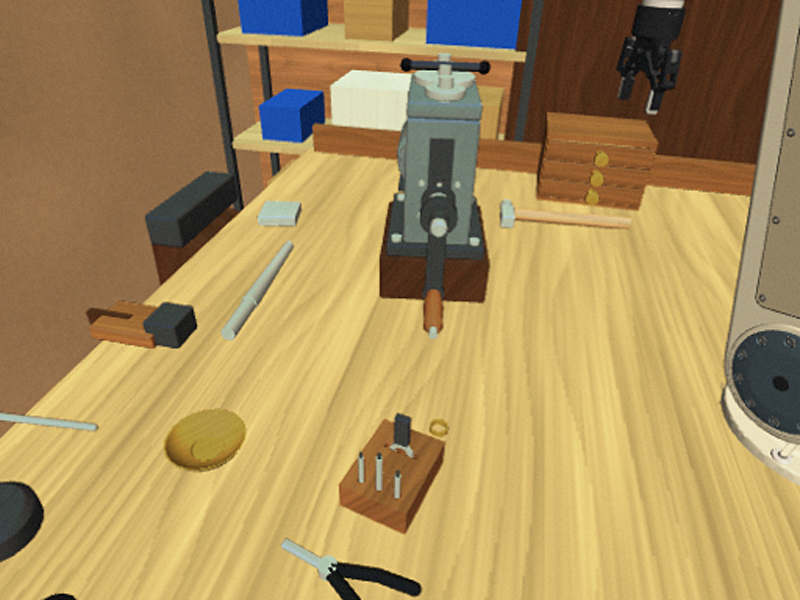

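View pics/top0.png

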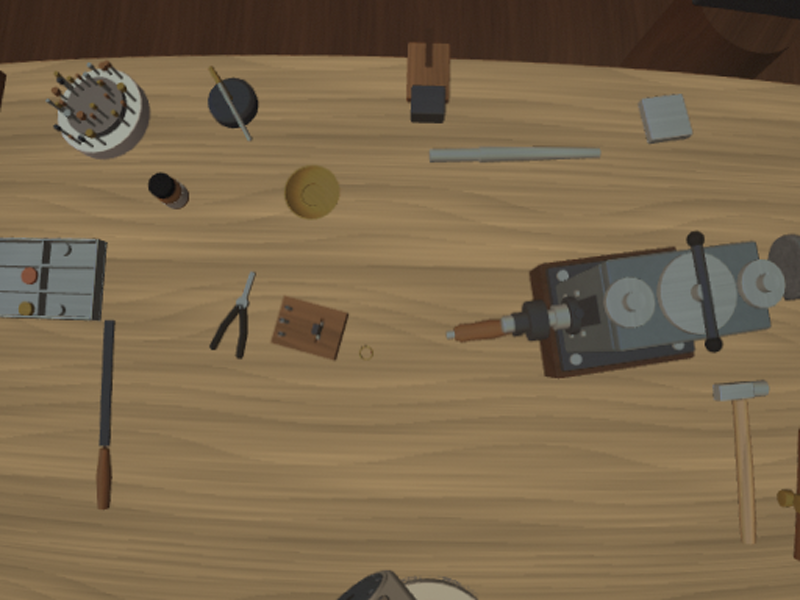

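```bash
python3 - <<'E'
from rig import *
import cv2, numpy as np
t=read_camera("top")[:,:,::-1]; s=read_camera("side")[:,:,::-1]
c=lambda im,x,y:cv2.resize(im[y:y+75,x:x+100],(400,300),interpolation=cv2.INTER_CUBIC)
m=np.vstack([np.hstack([c(t,280,170),c(s,230,110)]),np.hstack([c(t,150,170),c(s,205,262)])])
cv2.imwrite("pics/m1.png",np.clip(m.astype(float)*1.4,0,255).astype(np.uint8))
E
cat > h.py <<'E'
from rig import *
import cv2, numpy as np
C={n:get_calibration(n) for n in("side","top")}
F=np.diag([1,-1,-1])
def ray(n,p):
    c=C[n];q=cv2.undistortPoints(np.array([[p]],float),np.array(c["mtx"]),np.array(c["dist_coeffs"]))[0,0]
    T=np.array(c["T"]);d=T[:3,:3]@F@[q[0],q[1],1];return T[:3,3],d/np.linalg.norm(d)
def atz(n,p,z):
    o,d=ray(n,p);return o+d*(z-o[2])/d[2]
def proj(n,P):
    c=C[n];T=np.array(c["T"]);q=F@T[:3,:3].T@(np.array(P,float)-T[:3,3])
    return cv2.projectPoints(q[None,:],np.zeros(3),np.zeros(3),np.array(c["mtx"]),np.array(c["dist_coeffs"]))[0][0,0]
def tri(a,b):
    A=0;B=0
    for n,p in(("top",a),("side",b)):
        o,d=ray(n,p);M=np.eye(3)-np.outer(d,d);A=A+M;B=B+M@o
    return np.linalg.solve(A,B)
E
```

```text
(no output)
```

View pics/m1.png

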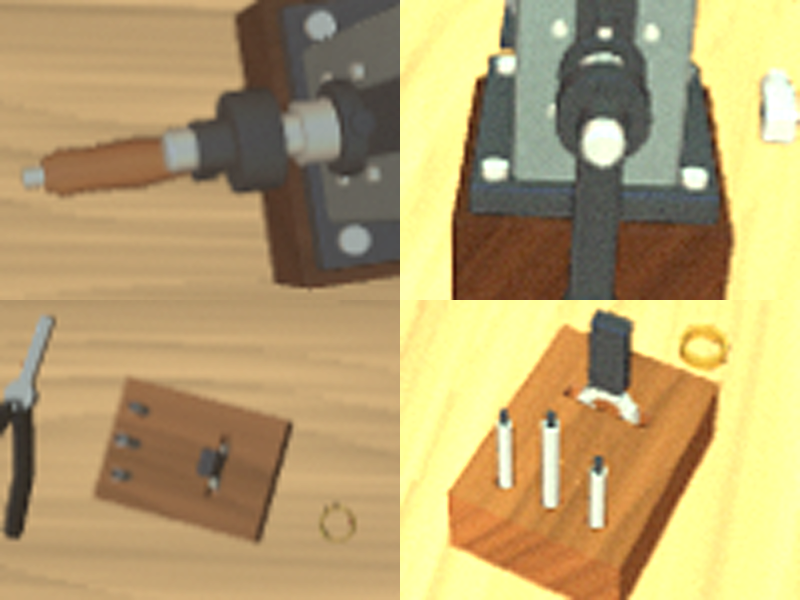

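Run:
```python
from h import *
np.set_printoptions(precision=1,suppress=True)
T1=lambda x,y:(280+x/4,170+y/4)
T2=lambda x,y:(150+x/4,170+(y-300)/4)
S1=lambda x,y:(230+(x-400)/4,110+y/4)
S2=lambda x,y:(205+(x-400)/4,262+(y-300)/4)
a=atz("top",T1(167,152),170);b=atz("top",T1(300,132),170);print("shaft",a,b,"yaw",np.arctan2(-(a-b)[0],(a-b)[1]))
print("end tri",tri(T1(167,152),S1(603,143)))
for p in((218,140),(252,141),(190,150),(300,132),(335,129)):print(p,atz("top",T1(*p),170))
r=[atz("top",T1(*p),60) for p in((237,20),(275,280))];print("riser",r,np.arctan2((r[0]-r[1])[1],(r[0]-r[1])[0]))
c=[atz("top",T2(*p),34) for p in((127,378),(292,423),(260,542),(95,496))];print("block",c,np.mean(c,0))
for u,v in((0,1),(3,2)):
  d=c[u]-c[v];print(np.linalg.norm(d),np.arctan2(-d[0],d[1]))
for u,v in((0,3),(1,2)):
  d=c[u]-c[v];print(np.linalg.norm(d),np.arctan2(d[1],d[0]))
c=[atz("side",S2(*p),34) for p in((568,325),(718,384),(622,562),(450,492))];print("blockside",c)
print("griptop tri",tri(T2(208,458),S2(612,318)))
print("slot",atz("top",T2(225,437),34),atz("top",T2(208,493),34),atz("side",S2(567,392),34),atz("side",S2(644,423),34))
```

```text
shaft [495. -78. 170.] [ 506.8 -145.7  170. ] yaw 0.17227796629104283
end tri [495.6 -77.5 172.2]
(218, 140) [ 501.7 -103.8  170. ]
(252, 141) [ 501.6 -121.1  170. ]
(190, 150) [496.3 -89.6 170. ]
(300, 132) [ 506.8 -145.7  170. ]
(335, 129) [ 508.8 -163.7  170. ]
riser [array([ 579.5, -137.7,   60. ]), array([ 429.4, -161. ,   60. ])] 0.15379611935227683
block [array([538.1, 232.1,  34. ]), array([514. , 132.6,  34. ]), array([443.3, 149. ,  34. ]), array([467.4, 248. ,  34. ])] [490.7 190.4  34. ]
102.36134266032043 -0.23771963680632843
101.8953596948145 -0.2388081400854211
72.46334638494122 -0.2220654533609272
72.56845828820146 -0.22851075571528318
blockside [array([514.2, 136.9,  34. ]), array([444.5, 154.7,  34. ]), array([467. , 248.1,  34. ]), array([538.7, 233.2,  34. ])]
griptop tri [488.7 174.3  83.2]
slot [504.6 172.   34. ] [471.2 180.8  34. ] [505.8 173.9  34. ] [471.2 182.3  34. ]
```

```bash
cat >> h.py <<'E'
def steps(wps,yaw0=None,p0=None):
    """world waypoints (x,y,z,yaw) -> tool-frame shifts (cm), twist"""
    s=sensors.state(); p=np.array(p0 if p0 is not None else s["tcp_pos"]); a=yaw0 if yaw0 is not None else s["eef_rot"][2]
    R=np.array([[np.cos(a),np.sin(a),0],[np.sin(a),-np.cos(a),0],[0,0,-1]])
    for w in wps:
        d=R.T@(np.array(w[:3])-p)/10; print(np.round(d,2),"twist",round(-(w[3]-a),3))
E
python3 - <<'E'
from h import *
steps([(180,-419,260,-2.6),(150,-330,260,-2.4),(215,-240,260,-2.2),(280,-150,260,-2.0),(345,-60,260,-1.8),(420,-50,260,-1.6),(490,-45,260,-1.5),(490,-45,260,-1.406)])
E
```

```text
[-0.59  9.38 -2.12] twist -0.149
[-1.22 18.75 -2.12] twist -0.349
[-10.67  24.57  -2.12] twist -0.549
[-20.12  30.4   -2.12] twist -0.749
[-29.57  36.23  -2.12] twist -0.949
[-36.88  34.28  -2.12] twist -1.149
[-43.54  32.06  -2.12] twist -1.249
[-43.54  32.06  -2.12] twist -1.343
```

Emit:
play_rows:
  steps:
    - {"x":-0.4,"y":6.0,"z":-2,"twist":-0.12}
    - {"x":-0.8,"y":12.0,"z":-2,"twist":-0.25}
    - {"x":-1.2,"y":18.5,"z":-2,"twist":-0.4}
    - {"x":-6,"y":21.6,"z":-2,"twist":-0.55}
    - {"x":-10.7,"y":24.5,"z":-2,"twist":-0.7}
    - {"x":-15.4,"y":27.5,"z":-2,"twist":-0.85}
    - {"x":-20.1,"y":30.4,"z":-2,"twist":-1.0}
    - {"x":-24.8,"y":33.3,"z":-2,"twist":-1.15}
  jaw: 1
  squeeze: 20

```text
clock: 1.2
tcp_pos: [312.7, -103.7, 259.6]
eef_rot: [-3.14, 0.0, -1.593]
ft_force: [1.2, -0.7, -0.9]
opening: -0.001
finger_force: 0.0
```

Run:
```python
from h import *
steps([(345,-55,250,-1.406),(495,-60,250,-1.406),(495.3,-78,195,-1.406)])
```

```text
[-4.94 -3.12  0.96] twist -0.187
[ -4.78 -18.12   0.96] twist -0.187
[ -2.98 -18.19   6.46] twist -0.187
```

Emit:
play_rows:
  steps:
    - {"x":-5,"y":-3.1,"z":1,"twist":-0.1}
    - {"x":-5,"y":-8,"z":1,"twist":-0.187}
    - {"x":-5,"y":-13,"z":1,"twist":-0.187}
    - {"x":-5,"y":-18.1,"z":1,"twist":-0.187}
    - {"x":-4,"y":-18.1,"z":4,"twist":-0.187}
    - {"x":-3.2,"y":-18.1,"z":6.4,"twist":-0.187}
    - {"x":-3.2,"y":-18.1,"z":6.4,"twist":-0.187}

```text
clock: 2.08
tcp_pos: [492.7, -78.9, 193.4]
eef_rot: [3.137, 0.001, -1.413]
ft_force: [0.1, 0.4, 0.7]
opening: 0.001
finger_force: 0.0
```

Run:
```python
from h import *
print(sensors.state()["tcp_pos"])
steps([(500.8,-110.8,194,-1.406)])
t=read_camera("top")[:,:,::-1]; s=read_camera("side")[:,:,::-1]
c=lambda im,x,y:cv2.resize(im[y:y+75,x:x+100],(400,300),interpolation=cv2.INTER_CUBIC)
cv2.imwrite("pics/m2.png",np.clip(np.hstack([c(t,280,170),c(s,230,110)]).astype(float)*1.4,0,255).astype(np.uint8))
```

```text
[492.69355147 -78.93550286 193.42509859]
[ 3.27 -0.3  -0.06] twist -0.007
```

View pics/m2.png

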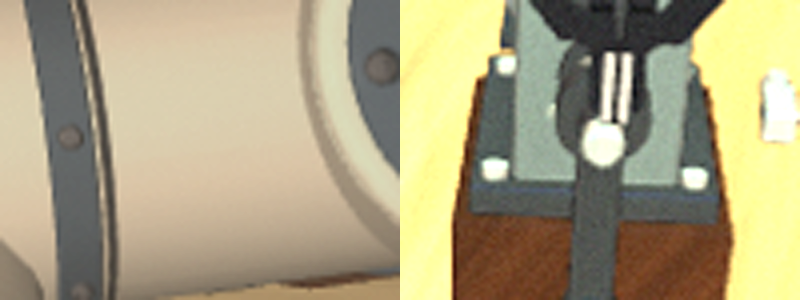

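Run:
```python
from h import *
for P in((492.7,-78.9,185.4),(492.7,-78.9,200),(495.3,-78,170)):
    p=proj("side",P);print((p-[230,110])*4+[400,0])
print(sensors.state())
```

```text
[612.27668505 119.14635252]
[614.29928118  92.48928019]
[604.87602503 146.77919072]
{'clock': 2.175, 'qpos': array([ 1.56158491e-01,  1.74871132e-01, -1.05208609e-01,  5.61479760e-04,
       -1.28992846e+00,  2.68677764e-03]), 'qvel': array([ 0.00421063, -0.01431353,  0.01721718,  0.00147605,  0.00350766,
        0.00244865]), 'joint_torque': array([-1.92260742e-01, -3.21510923e+01,  2.23424649e+01,  5.04326686e+00,
       -6.15166045e-04,  7.09498330e-03]), 'tcp_pos': array([494.32707684, -78.66821822, 196.1482039 ]), 'eef_rot': array([-3.14080602e+00, -5.41716263e-04, -1.41179585e+00]), 'ft_force': array([-0.27536513,  0.34435316, -0.05794431]), 'wrist_torque': array([ 0.03249631, -0.03396636, -0.00384086]), 'finger_force': 0.0, 'opening': -0.001701350924745783}
```

Emit:
play_rows:
  steps:
    - {"x":0.3,"y":-0.1,"z":0.15,"twist":0}
    - {"x":0.6,"y":-0.2,"z":0.15}
    - {"x":0.9,"y":-0.3,"z":0.15}
    - {"x":1.2,"y":-0.3,"z":0.15}
    - {"x":1.5,"y":-0.3,"z":0.15}
    - {"x":1.8,"y":-0.3,"z":0.15}
    - {"x":2.0,"y":-0.3,"z":0.15}

```text
validation failed for argument at $.st...
```

Emit:
play_rows:
  steps:
    - {"x":0.3,"y":-0.1,"z":0.15,"twist":0}
    - {"x":0.6,"y":-0.2,"z":0.15,"twist":0}
    - {"x":0.9,"y":-0.3,"z":0.15,"twist":0}
    - {"x":1.2,"y":-0.3,"z":0.15,"twist":0}
    - {"x":1.5,"y":-0.3,"z":0.15,"twist":0}
    - {"x":1.8,"y":-0.3,"z":0.15,"twist":0}
    - {"x":2.0,"y":-0.3,"z":0.15,"twist":0}

```text
clock: 3.05
tcp_pos: [500.1, -97.5, 193.8]
eef_rot: [-3.142, 0.001, -1.412]
ft_force: [-1.7, 3.8, 1.8]
opening: -0.003
finger_force: 2.1
```

Emit:
play_rows:
  steps:
    - {"x":0.1,"y":0,"z":0,"twist":0}
    - {"x":0.2,"y":0,"z":0,"twist":0}
    - {"x":0.3,"y":0,"z":0,"twist":0}
    - {"x":0.4,"y":0,"z":0,"twist":0}
    - {"x":0.5,"y":0,"z":0,"twist":0}
    - {"x":0.6,"y":0,"z":0,"twist":0}
    - {"x":0.7,"y":0,"z":0,"twist":0}

```text
clock: 3.92
tcp_pos: [501.3, -104.9, 193.8]
eef_rot: [3.142, 0.0, -1.412]
ft_force: [-1.6, 5.0, 1.2]
opening: 0.002
finger_force: 2.1
```

Emit:
play_rows:
  steps:
    - {"x":0.1,"y":0,"z":0,"twist":0}
    - {"x":0.2,"y":0,"z":0,"twist":0}
    - {"x":0.3,"y":0,"z":0,"twist":0}

```text
clock: 4.3
tcp_pos: [501.7, -107.8, 193.8]
eef_rot: [3.141, -0.0, -1.412]
ft_force: [-1.0, 3.9, 0.9]
opening: -0.001
finger_force: 2.1
```

Emit:
play_rows:
  steps:
    - {"x":0.1,"y":0,"z":0,"twist":0}
    - {"x":0.2,"y":0,"z":0,"twist":0}

```text
clock: 4.55
tcp_pos: [501.9, -108.9, 193.7]
eef_rot: [-3.142, 0.002, -1.412]
ft_force: [-3.2, 9.4, 4.8]
opening: -0.001
finger_force: 5.0
```

Emit:
play_rows:
  steps:
    - {"x":0.1,"y":0,"z":0,"twist":0}
    - {"x":0.1,"y":0,"z":0,"twist":0}

```text
clock: 4.8
tcp_pos: [501.9, -109.0, 193.7]
eef_rot: [-3.141, 0.003, -1.412]
ft_force: [-3.6, 11.9, 4.2]
opening: 0.001
finger_force: 5.8
```

Run:
```python
from h import *
print(sensors.state()["ft_force"])
steps([(496,-72,195,-1.412),(492,-45,230,-1.412),(490,15,230,-1.55),(489,75,230,-1.65),(488,130,210,-1.78),(488,175.5,160,-1.806)])
```

```text
[-3.64707623 11.87830562  4.17461932]
[-3.75 -0.   -0.13] twist 0.0
[-6.48 -0.03 -3.63] twist 0.0
[-12.43  -0.79  -3.63] twist 0.138
[-18.37  -1.64  -3.63] twist 0.238
[-23.82  -2.41  -1.63] twist 0.368
[-28.31  -3.13   3.37] twist 0.394
```

Emit:
play_rows:
  steps:
    - {"x":-1,"y":0,"z":0,"twist":0}
    - {"x":-3.9,"y":0,"z":-0.1,"twist":0}
    - {"x":-6.6,"y":0,"z":-3.6,"twist":0}
    - {"x":-12.5,"y":-0.8,"z":-3.6,"twist":0.14}
    - {"x":-18.5,"y":-1.6,"z":-3.6,"twist":0.26}

```text
clock: 5.42
tcp_pos: [489.1, 75.3, 230.5]
eef_rot: [-3.139, -0.001, -1.677]
ft_force: [1.5, 0.3, 0.1]
opening: 0.0
finger_force: 0.0
```

Emit:
play_rows:
  steps:
    - {"x":-5.4,"y":0.6,"z":2,"twist":0.1}
    - {"x":-9.6,"y":1.0,"z":5,"twist":0.14}
    - {"x":-9.6,"y":1.0,"z":7,"twist":0.14}
    - {"x":-9.6,"y":1.0,"z":7,"twist":0.14}
  jaw: 0

```text
clock: 5.92
tcp_pos: [487.8, 170.5, 158.4]
eef_rot: [3.14, -0.004, -1.811]
ft_force: [-0.3, 0.1, 1.2]
opening: 0.497
finger_force: 0.0
```

Run:
```python
from h import *
print(sensors.state()["tcp_pos"],sensors.state()["eef_rot"],sensors.state()["opening"])
s=read_camera("side")[:,:,::-1];t=read_camera("top")[:,:,::-1]
print(sensors.state()["tcp_pos"])
c=lambda im,x,y:cv2.resize(im[y:y+100,x:x+100],(400,400),interpolation=cv2.INTER_CUBIC)
cv2.imwrite("pics/m3.png",np.clip(np.hstack([c(s,205,240),c(t,280,155)]).astype(float)*1.4,0,255).astype(np.uint8))
```

```text
[487.76389523 170.48423917 158.39437163] [ 3.1401067  -0.00357239 -1.81087371] 0.49741613067941853
[489.13432876 170.55374104 160.67759673]
```

View pics/m3.png

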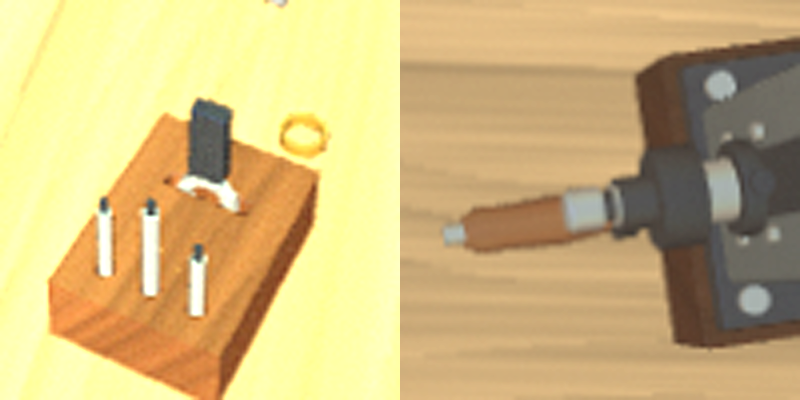

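Run:
```python
from h import *
print("groove",atz("top",(280+212/4,155+205/4),178),atz("top",(280+206/4,155+205/4),178),atz("top",(280+166/4,155+210/4),180))
print("griptop",atz("side",(205+208/4,240+108/4),86))
steps([(488.3,175.3,110,-1.806),(488.3,175.3,60,-1.806)])
```

```text
groove [498.57924508 -99.09915601 178.        ] [498.50365744 -96.08629245 178.        ] [495.39360396 -75.72668629 180.        ]
griptop [488.72583358 178.23517884  86.        ]
[-0.44  0.19  5.07] twist -0.006
[-0.44  0.19 10.07] twist -0.006
```

Emit:
play_rows:
  steps:
    - {"x":-0.5,"y":0.15,"z":4,"twist":0}
    - {"x":-0.5,"y":0.15,"z":7,"twist":0}
    - {"x":-0.5,"y":0.15,"z":9,"twist":0}
    - {"x":-0.5,"y":0.15,"z":10,"twist":0}
    - {"x":-0.5,"y":0.15,"z":10,"twist":0}

```text
clock: 6.65
tcp_pos: [488.7, 176.0, 60.3]
eef_rot: [-3.141, 0.0, -1.812]
ft_force: [0.2, -0.5, 0.0]
opening: 0.499
finger_force: 0.0
```

Emit:
play_rows:
  steps:
    - {"x":0,"y":0,"z":0,"twist":0}
    - {"x":0,"y":0,"z":0,"twist":0}
    - {"x":0,"y":0,"z":0,"twist":0}
    - {"x":0,"y":0,"z":0,"twist":0}
  jaw: 1
  squeeze: 50

```text
clock: 7.15
tcp_pos: [488.9, 176.6, 60.8]
eef_rot: [-3.14, 0.001, -1.811]
ft_force: [-0.6, 0.2, 5.9]
opening: 0.175
finger_force: 49.3
```

Emit:
play_rows:
  steps:
    - {"x":0,"y":0,"z":-0.7,"twist":0}
    - {"x":0,"y":0,"z":-1.5,"twist":0}
    - {"x":0,"y":0,"z":-2.5,"twist":0}
    - {"x":0,"y":0,"z":-5,"twist":0}
    - {"x":0,"y":0,"z":-9,"twist":0}
    - {"x":0,"y":0,"z":-9,"twist":0}

```text
clock: 7.9
tcp_pos: [490.1, 177.1, 153.7]
eef_rot: [-3.136, 0.005, -1.811]
ft_force: [0.2, 0.9, -1.6]
opening: 0.173
finger_force: 48.8
```

Run:
```python
from h import *
st=sensors.state();print(st["tcp_pos"],st["eef_rot"],st["opening"])
s=read_camera("side")[:,:,::-1]
for z in (-8,-20,-39,-52): print(z,(proj("side",st["tcp_pos"]+[0,0,z])-[205,200])*6)
c=lambda im,x,y:cv2.resize(im[y:y+100,x:x+100],(600,600),interpolation=cv2.INTER_CUBIC)
cv2.imwrite("pics/m4.png",np.clip(c(s,205,200).astype(float)*1.4,0,255).astype(np.uint8))
```

```text
[490.10391141 177.07592373 153.66480416] [-3.136187    0.00474505 -1.81140399] 0.17286378143100165
-8 [314.09747765 228.47021597]
-20 [312.7668774  264.33837947]
-39 [310.72953958 319.2337639 ]
-52 [309.38245184 355.5147217 ]
```

View pics/m4.png

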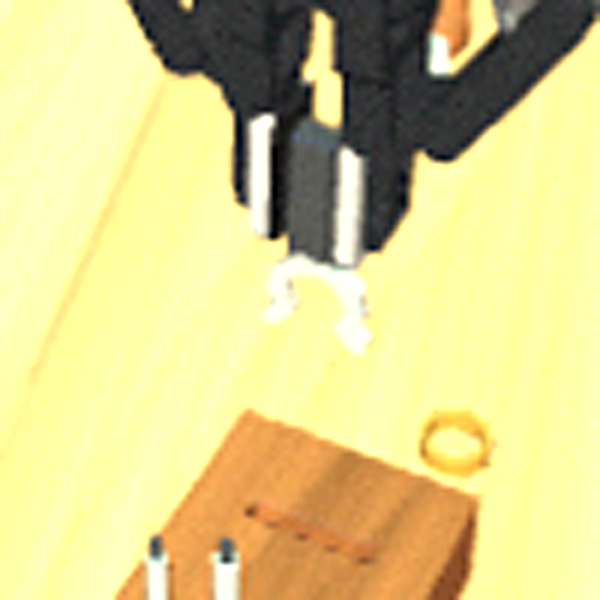

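Run:
```python
from h import *
steps([(489,150,200,-1.75),(489,100,245,-1.7),(489,40,245,-1.6),(492,-20,245,-1.5),(497,-75,245,-1.406),(500,-96.5,240,-1.406)],p0=(489,176.6,151))
```

```text
[ 2.58 -0.63 -4.9 ] twist -0.062
[ 7.44 -1.83 -9.4 ] twist -0.112
[13.27 -3.26 -9.4 ] twist -0.212
[19.02 -4.98 -9.4 ] twist -0.312
[24.24 -6.78 -9.4 ] twist -0.406
[26.26 -7.59 -8.9 ] twist -0.406
```

Emit:
play_rows:
  steps:
    - {"x":2.6,"y":-0.6,"z":-4.9,"twist":-0.06}
    - {"x":7.4,"y":-1.8,"z":-9.4,"twist":-0.11}
    - {"x":13.2,"y":-3.3,"z":-9.4,"twist":-0.21}
    - {"x":19,"y":-5,"z":-9.4,"twist":-0.31}
    - {"x":24.2,"y":-6.8,"z":-9.4,"twist":-0.4}
    - {"x":26.3,"y":-7.6,"z":-8.9,"twist":-0.4}
    - {"x":26.3,"y":-7.6,"z":-8.9,"twist":-0.4}

```text
clock: 8.82
tcp_pos: [498.3, -98.6, 237.2]
eef_rot: [3.138, 0.001, -1.415]
ft_force: [0.1, 0.6, -0.7]
opening: 0.178
finger_force: 48.9
```

Run:
```python
from h import *
s=read_camera("side")[:,:,::-1];s=read_camera("side")[:,:,::-1]
st=sensors.state();print(st["tcp_pos"],st["eef_rot"],st["opening"])
for P in((500,-96.5,240-28),(500,-96.5,200),(500,-96.5,170),(496.7,-76,170)): print((proj("side",P)-[235,70])*7.5)
c=lambda im,x,y:cv2.resize(im[y:y+80,x:x+80],(600,600),interpolation=cv2.INTER_CUBIC)
cv2.imwrite("pics/m5.png",np.clip(c(s,235,80-10).astype(float)*1.2,0,255).astype(np.uint8))
```

```text
[498.77612137 -97.04553268 238.08367022] [ 3.13998919e+00  4.89585918e-04 -1.41226513e+00] 0.17580356251682583
[350.13782164 402.38632613]
[347.19193721 443.70414306]
[340.05397835 543.68594726]
[340.41147268 577.86445948]
```

View pics/m5.png

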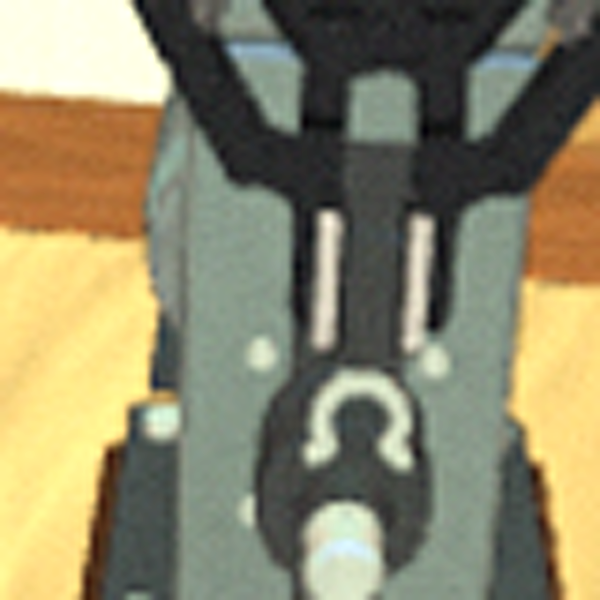

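Emit:
play_rows:
  steps:
    - {"x":-0.5,"y":-0.27,"z":0.5,"twist":0}
    - {"x":-0.5,"y":-0.27,"z":1.2,"twist":0}
    - {"x":-0.5,"y":-0.27,"z":1.7,"twist":0}
    - {"x":-0.5,"y":-0.27,"z":1.9,"twist":0}
    - {"x":-0.5,"y":-0.27,"z":1.9,"twist":0}

```text
clock: 9.55
tcp_pos: [501.0, -92.0, 219.7]
eef_rot: [3.141, -0.0, -1.412]
ft_force: [-0.0, -0.4, -0.3]
opening: 0.173
finger_force: 48.9
```

Emit:
play_rows:
  steps:
    - {"x":0,"y":0,"z":0.1,"twist":0}
    - {"x":0,"y":0,"z":0.2,"twist":0}
    - {"x":0,"y":0,"z":0.2,"twist":0}

```text
clock: 9.93
tcp_pos: [501.0, -92.2, 218.3]
eef_rot: [-3.141, -0.001, -1.412]
ft_force: [-2.2, 0.2, 2.7]
opening: 0.177
finger_force: 49.5
```

Emit:
play_rows:
  steps:
    - {"x":0,"y":0.05,"z":0,"twist":0}
    - {"x":0,"y":0.1,"z":0,"twist":0}
    - {"x":0,"y":0.1,"z":0,"twist":0}

```text
clock: 10.3
tcp_pos: [500.1, -92.1, 217.6]
eef_rot: [3.141, 0.0, -1.412]
ft_force: [-0.8, 0.2, 0.2]
opening: 0.173
finger_force: 49.0
```

Emit:
play_rows:
  steps:
    - {"x":0,"y":0.0,"z":0.05,"twist":0}
    - {"x":0,"y":0.0,"z":0.1,"twist":0}
    - {"x":0,"y":0.0,"z":0.1,"twist":0}

```text
clock: 10.68
tcp_pos: [500.1, -92.2, 217.4]
eef_rot: [-3.141, -0.0, -1.412]
ft_force: [-1.7, 0.6, 4.9]
opening: 0.178
finger_force: 49.7
```

Emit:
play_rows:
  steps:
    - {"x":0,"y":0.05,"z":0,"twist":0}
    - {"x":0,"y":0.05,"z":0,"twist":0}
    - {"x":0,"y":0.05,"z":0,"twist":0}

```text
clock: 11.05
tcp_pos: [500.0, -92.2, 217.3]
eef_rot: [-3.14, -0.0, -1.412]
ft_force: [-1.2, 0.2, 5.1]
opening: 0.176
finger_force: 49.6
```

Emit:
play_rows:
  steps:
    - {"x":0.1,"y":0.04,"z":0,"twist":0}
    - {"x":0.2,"y":0.04,"z":0,"twist":0}
    - {"x":0.2,"y":0.04,"z":0,"twist":0}

```text
clock: 11.42
tcp_pos: [500.1, -93.9, 217.1]
eef_rot: [-3.14, 0.0, -1.412]
ft_force: [0.1, 1.9, 4.7]
opening: 0.175
finger_force: 49.6
```

Emit:
play_rows:
  steps:
    - {"x":0.1,"y":0,"z":0,"twist":0}
    - {"x":0.1,"y":0,"z":0,"twist":0}

```text
clock: 11.68
tcp_pos: [499.0, -95.4, 215.8]
eef_rot: [3.139, 0.0, -1.412]
ft_force: [-0.0, -0.3, -0.1]
opening: 0.176
finger_force: 49.0
```

Emit:
play_rows:
  steps:
    - {"x":0.1,"y":0,"z":0,"twist":0}
    - {"x":0.1,"y":0,"z":0,"twist":0}

```text
clock: 11.92
tcp_pos: [499.6, -96.4, 216.3]
eef_rot: [3.14, -0.0, -1.412]
ft_force: [-0.6, 0.5, -1.1]
opening: 0.174
finger_force: 49.0
```

Emit:
play_rows:
  steps:
    - {"x":0,"y":0,"z":0.1,"twist":0}
    - {"x":0,"y":0,"z":0.2,"twist":0}
    - {"x":0,"y":0,"z":0.3,"twist":0}
    - {"x":0,"y":0,"z":0.3,"twist":0}

```text
clock: 12.42
tcp_pos: [500.0, -96.2, 213.9]
eef_rot: [-3.141, -0.0, -1.412]
ft_force: [0.2, -0.0, -0.7]
opening: 0.172
finger_force: 49.0
```

Emit:
play_rows:
  steps:
    - {"x":0,"y":0,"z":0.1,"twist":0}
    - {"x":0,"y":0,"z":0.2,"twist":0}
    - {"x":0,"y":0,"z":0.2,"twist":0}

```text
clock: 12.8
tcp_pos: [500.5, -96.3, 212.7]
eef_rot: [-3.14, -0.001, -1.412]
ft_force: [1.2, 1.2, 3.7]
opening: 0.173
finger_force: 49.7
```

Emit:
play_rows:
  steps:
    - {"x":0,"y":-0.02,"z":0.07,"twist":0}
    - {"x":0,"y":-0.02,"z":0.14,"twist":0}
    - {"x":0,"y":-0.02,"z":0.2,"twist":0}

```text
clock: 13.18
tcp_pos: [500.8, -96.9, 211.9]
eef_rot: [-3.139, -0.002, -1.411]
ft_force: [-2.5, 0.7, 11.8]
opening: 0.176
finger_force: 50.5
```

Emit:
play_rows:
  steps:
    - {"x":0,"y":0,"z":0.07,"twist":0}
    - {"x":0,"y":0,"z":0.14,"twist":0}

```text
clock: 13.42
tcp_pos: [500.8, -96.7, 210.5]
eef_rot: [-3.139, -0.002, -1.411]
ft_force: [-2.2, 3.2, 10.3]
opening: 0.18
finger_force: 50.4
```

Emit:
play_rows:
  steps:
    - {"x":-0.04,"y":0.03,"z":0.08,"twist":0}
    - {"x":-0.04,"y":0.03,"z":0.16,"twist":0}
    - {"x":-0.04,"y":0.03,"z":0.24,"twist":0}

```text
clock: 13.8
tcp_pos: [500.4, -96.3, 207.3]
eef_rot: [-3.139, -0.002, -1.412]
ft_force: [1.5, -3.8, 4.1]
opening: 0.178
finger_force: 49.6
```

Emit:
play_rows:
  steps:
    - {"x":0,"y":0,"z":0.08,"twist":0}
    - {"x":0,"y":0,"z":0.16,"twist":0}

```text
clock: 14.05
tcp_pos: [500.3, -95.9, 205.0]
eef_rot: [-3.14, -0.0, -1.412]
ft_force: [-0.2, 2.2, 4.6]
opening: 0.174
finger_force: 49.6
```

Past half-way. On to the stop (~199).

Emit:
play_rows:
  steps:
    - {"x":0,"y":0,"z":0.1,"twist":0}
    - {"x":0,"y":0,"z":0.2,"twist":0}
    - {"x":0,"y":0,"z":0.3,"twist":0}

```text
clock: 14.42
tcp_pos: [500.1, -95.6, 201.0]
eef_rot: [-3.141, 0.0, -1.412]
ft_force: [5.1, 0.2, -1.1]
opening: 0.175
finger_force: 49.1
```

Emit:
play_rows:
  steps:
    - {"x":0,"y":0,"z":0.08,"twist":0}
    - {"x":0,"y":0,"z":0.16,"twist":0}

```text
clock: 14.68
tcp_pos: [500.1, -95.7, 199.9]
eef_rot: [-3.141, 0.0, -1.412]
ft_force: [4.5, 1.4, 1.8]
opening: 0.172
finger_force: 49.2
```

Emit:
play_rows:
  steps:
    - {"x":0,"y":-0.05,"z":0.03,"twist":0}
    - {"x":0,"y":-0.05,"z":0.08,"twist":0}
    - {"x":0,"y":-0.05,"z":0.1,"twist":0}
    - {"x":0,"y":-0.05,"z":0.1,"twist":0}

```text
clock: 15.18
tcp_pos: [500.3, -95.8, 199.7]
eef_rot: [-3.141, -0.0, -1.412]
ft_force: [0.9, 1.6, 5.5]
opening: 0.175
finger_force: 49.9
```

Emit:
play_rows:
  steps:
    - {"x":0,"y":0,"z":0.06,"twist":0}
    - {"x":0,"y":0,"z":0.06,"twist":0}

```text
clock: 15.42
tcp_pos: [500.3, -95.8, 199.6]
eef_rot: [-3.14, -0.001, -1.412]
ft_force: [0.8, 2.1, 7.9]
opening: 0.179
finger_force: 50.3
```

Emit:
play_rows:
  steps:
    - {"x":0,"y":0,"z":0.03,"twist":0}
    - {"x":0,"y":0,"z":0.03,"twist":0}

```text
clock: 15.68
tcp_pos: [500.3, -95.8, 199.6]
eef_rot: [-3.14, -0.001, -1.411]
ft_force: [0.6, 3.3, 9.9]
opening: 0.171
finger_force: 50.4
```

Emit:
play_rows:
  steps:
    - {"x":0,"y":0,"z":-0.15,"twist":0}
    - {"x":0,"y":0,"z":-0.15,"twist":0}
    - {"x":0,"y":0,"z":-0.15,"twist":0}
    - {"x":0,"y":0,"z":-0.15,"twist":0}
  jaw: 0

```text
clock: 16.18
tcp_pos: [499.8, -95.8, 199.0]
eef_rot: [3.14, 0.0, -1.412]
ft_force: [0.2, 0.3, -0.2]
opening: 0.498
finger_force: 0.0
```

Emit:
play_rows:
  steps:
    - {"x":0,"y":0,"z":-1,"twist":0}
    - {"x":0,"y":0,"z":-3,"twist":0}
    - {"x":0,"y":0,"z":-6,"twist":0}
    - {"x":-5,"y":0,"z":-8,"twist":0}
    - {"x":-11,"y":0,"z":-8,"twist":0}
    - {"x":-17,"y":0,"z":-8,"twist":0}
    - {"x":-23,"y":0,"z":-8,"twist":0}
    - {"x":-23,"y":0,"z":-8,"twist":0}

```text
clock: 17.18
tcp_pos: [463.1, 134.7, 279.9]
eef_rot: [-3.141, 0.001, -1.406]
ft_force: [0.6, -0.5, -0.5]
opening: 0.502
finger_force: 0.0
```

Run:
```python
from h import *
s=read_camera("side")[:,:,::-1];t=read_camera("top")[:,:,::-1]
c=lambda im,x,y:cv2.resize(im[y:y+80,x:x+80],(400,400),interpolation=cv2.INTER_CUBIC)
cv2.imwrite("pics/m6.png",np.clip(np.hstack([c(s,240,100),c(t,295,165)]).astype(float)*1.3,0,255).astype(np.uint8))
```

```text
(no output)
```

View pics/m6.png

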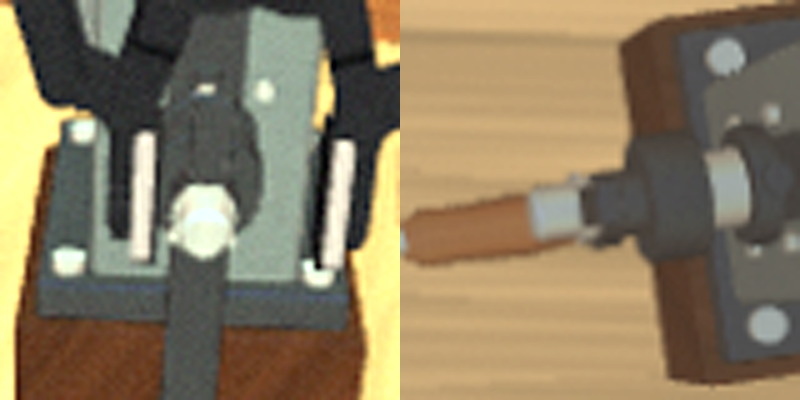

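The picture shows the clip seated on the shaft. In the side view its lips show on both sides of the shaft end at about (172,240) and (235,240), with the grip upright behind. In the top view it sits in the groove next to the nose, near (590,205).

```bash
python3 -c "
from rig import *
print(close_job())"
```

```text
the job is handed in; nothing more can be done
None
```

The job is handed in at about 17 s on the clock, result not reported: by feel and camera the crank is home on its shoulder, and the clip is bottomed in the groove and released, with the arm clear of everything.

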